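Fetch the dropper bottle from the reagent carousel

TASK

Turn the reagent carousel until the dropper bottle, the one with a rubber bulb on top, stands at the pointer on the carousel's foot, and let go of the carousel. Then lift the dropper bottle out of its pocket and stand it in the round metal holder on the bench. Keep it upright and set it down, do not drop it.

Things in the scene. Friction and masses are not known exactly. Their poses are not given: they have to be found in the camera images.
- bar (a point): Middle of the black bar on the carousel's hub: 62 mm long (its x axis), 14 wide (y), 26 tall, top 125 mm above the bench. It lies on the vertical axis and turns with the grey disc (290 mm wide, top 32 mm up), freely either way; light friction (0.06 N m) holds it where left. Six white cups, 110 mm from the axis, 60 degrees apart, hold five bottles at most 90 mm tall.
- pointer (a point): Where the dropper bottle's middle should come: 110 mm from the carousel's axis, 76 mm above the bench, above the line of the fixed grey tongue with a black stripe that sticks out of the foot, under the disc, on the robot's side. The bottle starts 35 to 85 degrees to one side of it.
- dropper_center (a point): Middle of the dropper bottle, round amber glass, 88 mm tall, about 60 g, z up: straight body 32 mm wide to 56 mm up, then shoulder, narrow black collar, slim rubber bulb. The point is 44 mm above its underside. It stands 32 mm above the bench in a carousel cup 39 mm wide inside, rim 22 mm above the bottle's underside. The other bottles there have flat caps, no bulb.
- holder_floor (a point): Centre of the floor inside the empty round aluminium holder, a low dish 64 mm across, fixed on the bench. Inner width 52 mm; floor 12 mm and rim 24 mm above the bench.
Not all that is in view belongs to the job. What is shaped like the part that bears holder_floor but orange is not meant.

How it is judged:
By the outcome, as a careful person would: the job done as asked, in the order asked, and still so for the second after the job is handed in, with the robot touching nothing.
It also fails if it takes over 50 s, if anything falls off the work surface, if the arm or the gripper's body presses on something with over 40 N, if the wrist force passes 120 N, or if a joint passes its speed limit or range.

ROBOT

A 7-joint arm with a two-finger parallel gripper is mounted at the origin on the work surface. World frame = base frame: x ahead of the robot, y to its left, z up, the work surface at z = 0. Lengths are in m, angles in rad, forces in N, time in s.
With the tool pointing down it reaches from about 0.35 to 0.9 m from the base axis. Payload 7.2 kg.
Tool frame: the origin (TCP) lies midway between the tips of the shut fingers; the grasp point (between the pads) lies 19 mm behind it; z points along the fingers, y is the direction in which the jaws open and shut (so a half turn about z gives the same grasp; the last joint's range is limited). The gripper opens to 85 mm and grips with 20 to 120 N. Pads are 22 mm wide; open, the fingers measure 114 mm over their backs; the gripper's body (76 mm by 85 mm) begins 54 mm behind the grasp point. The pads swing forward as they close: fully open they stand 13 mm farther back than shut.
Start: joints at [-1.266, 0.411, -0.013, 1.596, 0.006, 1.134, -0.082], TCP at [0.228, 0.582, 0.231] pointing down, gripper open.
Joint ranges: [-2.95, 2.95], [-0.29, 1.99], [-1.47, 1.44], [0.14, 2.54], [-1.03, 4.17], [0.13, 1.85], [-2.86, 2.86]. Speed limits (rad/s): [2.39, 2.39, 3.01, 3.01, 3.14, 3.14, 3.14].

INTERFACE

Orientations are given as [roll, pitch, yaw] about the fixed x, y, z axes, in that order (R = Rz(yaw) Ry(pitch) Rx(roll)).
In Python, from station import observe, eyes, robot, spotter gives the robot as it stands.
- The arm moves only by the shell command python3 -m inch 'ROWS' [FORCE]. ROWS is JSON, a list that holds one entry, the list of rows, each a list of 5 numbers: the finger opening in m, from 0 to 0.0854, then the shift along the tool's x, y, z in m, then the turn about the tool's z in rad. A call has exactly 10 rows; each row shifts and turns the commanded pose from where the row before left it, along the tool's axes as they then stand; what a row does not reach is not made up. A row lasts 1/8 s, in which the tool goes at most 62.5 mm and 10.7 degrees, less where a joint would pass 70% of its speed; a pose out of reach is approached as far as the arm can. A call with a gripper value outside its range is refused whole. The fingers move at their own pace and stop on an object; FORCE is the grip in N (left out, the last holds). Time passes only in rows, so rows that do not move let the fingers close, or fill a call up. It gives the time, the measured TCP pose, the force and the opening at its end, in the units of the state.
- observe(): the state, without advancing time (a new reading comes with each control period).
- eyes.grab_frame(name): name is "side" or "top"; returns a dict with "image" (480x640x3 uint8, red, green, blue), "vertical_fov" (degrees; the focal length in pixels is half the picture's height over the tangent of half this angle, whatever the lens; pixels are square), "cx", "cy" (the principal point, pixels), "dist_coeffs" ([k1, k2, p1, p2, k3] as OpenCV has them; the pictures are not rectified), "extrinsics" (4x4, takes a point from world to camera coordinates). Camera axes: x right, y down, z forward; pixel columns grow to the right and rows downward; lengths in m; the calibration is good to about 2 mm. A picture is of the moment at which its call begins. There is no depth.
- robot.sign_off(): hands the job in, once; it reports no verdict.
Trained networks look in the newest picture that a camera, given by its name, has taken for a name from the list of things; names that differ only in an ending like _2 or _b are one class to them, and where a whole thing is asked for, a point or a joint stands for the part that bears it (a point fixed in the world has none). Each returns a list of dicts, best first, with "confidence" (0 to 1); they miss things now and then, are a little off and sometimes report something else, mostly with a low value. They report only what shows in the picture. A call takes as long as a camera call. They do not tell look-alikes from the thing itself.
- spotter.find_in(camera, target): "position" ([column, row] in pixels, amid what is visible of it).
- spotter.cut_out(camera, target): "pixels" (480x640 bool, what is visible of it) and "position" ([column, row] in pixels, amid what is visible of it).
- spotter.place_of(camera, target): "position" ([column, row] in pixels: a listed point, or the origin of a listed thing).
The state is a dict: "time": time; "q": joint angles; "qd": joint speeds; "joint_torque": joint torques, N m; "eef_pos": TCP position; "orientation": TCP orientation; "force": force on the tool from outside, world axes, zero at the start; "wrist_torque": the same for the moment, N m; "width": opening from 0.0 (shut) to 1.0 (fully open).
Only numpy, scipy, OpenCV 4.12 (cv2) and the standard library are available. Lean on these libraries where they do the work, as an engineer would, in place of code of your own. Each camera call takes 0.05 s, during which the arm holds its last target.

## Working session

There is one attempt and no reset: what is moved stays moved. The work goes in short steps, Python scripts to look and compute and a shell command to move; the robot and the scene stay as the last step left them, time stands still between calls to the robot, and variables do not carry over. Pictures are saved under pics/ and viewed, and the job is handed in when it is done.

```bash
ls; mkdir -p pics; cat > h.py <<'E'
import numpy as np, cv2
from station import observe, eyes, robot, spotter
def cal(f):
    h=f["image"].shape[0]; fl=h/2/np.tan(np.radians(f["vertical_fov"])/2)
    K=np.array([[fl,0,f["cx"]],[0,fl,f["cy"]],[0,0,1.]]); return K,np.array(f["dist_coeffs"],float),np.array(f["extrinsics"])
def ray(f,px):
    K,d,E=cal(f); u=cv2.undistortPoints(np.array([[px]],float),K,d)[0,0]
    R=E[:3,:3];t=E[:3,3]; return -R.T@t, R.T@np.array([u[0],u[1],1.])
def atz(f,px,z):
    o,r=ray(f,px); return o+r*(z-o[2])/r[2]
def proj(f,P):
    K,d,E=cal(f); return cv2.projectPoints(np.array(P,float).reshape(-1,1,3),cv2.Rodrigues(E[:3,:3])[0],E[:3,3],K,d)[0][:,0]
def tri(f1,p1,f2,p2):
    o1,r1=ray(f1,p1);o2,r2=ray(f2,p2);A=np.stack([r1,-r2],1);s=np.linalg.lstsq(A,o2-o1,rcond=None)[0]
    a=o1+r1*s[0];b=o2+r2*s[1];return (a+b)/2,np.linalg.norm(a-b)
def save(f,n): cv2.imwrite("pics/"+n,cv2.cvtColor(f["image"],cv2.COLOR_RGB2BGR))
E
python3 - <<'E'
from h import *
np.set_printoptions(precision=4,suppress=True)
print(observe())
F={}
for n in("side","top"):
    F[n]=eyes.grab_frame(n); save(F[n],n+"0.png")
    o,_=ray(F[n],(320,240)); print(n,o,F[n]["vertical_fov"],F[n]["dist_coeffs"])
    for t in("bar","pointer","dropper_center","holder_floor"):
        for d in spotter.place_of(n,t)[:4]: print(n,t,np.round(d["position"],1),round(d["confidence"],2))
E
```

```text
pics
{'time': 0.0, 'q': array([-1.2662,  0.4119, -0.0127,  1.5971,  0.0056,  1.1343, -0.0822]), 'qd': array([ 0.0001, -0.0005,  0.0006, -0.0004, -0.0028, -0.0012, -0.0001]), 'joint_torque': array([ -0.0008, -60.0612,   0.6816, -29.9414,   0.0138,   0.0103,
         0.    ]), 'eef_pos': array([0.2275, 0.5816, 0.2304]), 'orientation': array([-3.14  ,  0.0001,  2.7689]), 'force': array([-0.6052, -0.287 ,  0.4659]), 'wrist_torque': array([ 0.032 , -0.004 , -0.0215]), 'width': 0.9984353388760294}
side [0.2059 0.2949 0.5325] 57.49958390071329 [-0.0796  0.      0.      0.      0.    ]
side bar [176.3 309.6] 0.77
side pointer [178.9 311.5] 0.26
side dropper_center [260.1 297.6] 0.95
side holder_floor [405.6 197. ] 0.85
side holder_floor [376.  227.5] 0.58
top [ 0.4243 -0.0917  1.036 ] 50.77338316560063 [0.0206 0.     0.     0.     0.    ]
top bar [196.7 221.7] 0.81
top dropper_center [259.9 245.4] 0.83
top holder_floor [415.4 233.3] 0.77
top holder_floor [464.6 234.1] 0.76
```

View pics/side0.png

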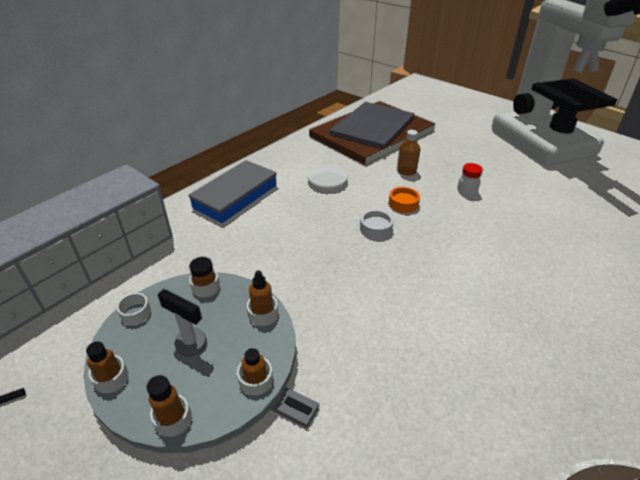

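View pics/top0.png

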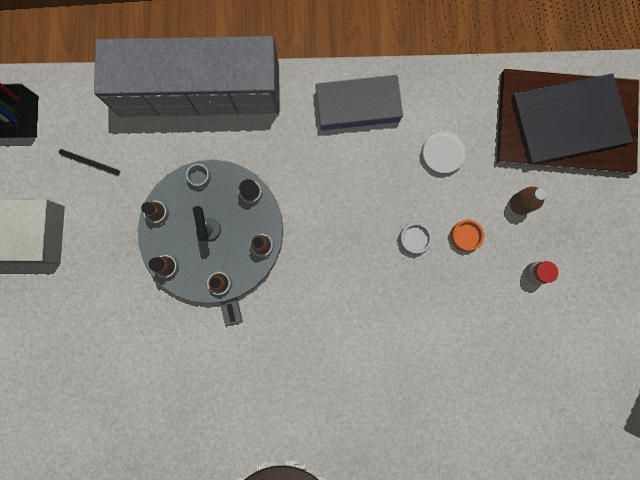

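The side view shows the carousel with five bottles. The only one with a pointed bulb is at side (260,297) / top (260,245). The tongue is at side (297,407) / top (232,313). The grey holder is at side (376,227) / top (415,238), and the orange look-alike at side (405,198) / top (467,235).

Things that could be confused with the targets (side pixels):
- **Dropper:** flat-cap bottles at (203,275), (103,365), (167,405) and (254,370), plus the loose amber bottle at (409,155).
- **Holder:** the orange dish at (405,198), the white lid at (328,180) and the empty cup at (134,308).

I'll measure and take a close crop.

```bash
python3 - <<'E'
from h import *
np.set_printoptions(precision=4,suppress=True)
s=eyes.grab_frame("side");t=eyes.grab_frame("top")
def best(n,x): return spotter.place_of(n,x)
for x in("bar","dropper_center","holder_floor"):
    for a in best("side",x)[:2]:
        for b in best("top",x)[:2]:
            print(x,a["position"],b["position"],*tri(s,a["position"],t,b["position"]),atz(t,b["position"],{"bar":.112,"dropper_center":.076,"holder_floor":.012}[x]))
# grey disc by colour in top image
im=t["image"];hsv=cv2.cvtColor(im,cv2.COLOR_RGB2HSV)
print("disc hsv",hsv[200,225],hsv[260,210],"bench",hsv[350,300])
g=cv2.GaussianBlur(hsv,(5,5),0)
m=((g[...,0]>75)&(g[...,0]<115)&(g[...,1]>15)&(g[...,2]<170)).astype(np.uint8)
m[:150]=0;m[310:]=0;m[:,:125]=0;m[:,300:]=0
c=max(cv2.findContours(m,0,1)[0],key=cv2.contourArea); hull=cv2.convexHull(c)
P=np.array([atz(t,p,.032) for p in hull[:,0].astype(float)])[:,:2]
A=np.c_[2*P,np.ones(len(P))];x=np.linalg.lstsq(A,(P**2).sum(1),rcond=None)[0];r=np.sqrt(x[2]+x[:2]@x[:2])
print("disc",x[:2],r,np.abs(np.linalg.norm(P-x[:2],axis=1)-r).max())
for p in((232,313),(223,302),(240,323),(230,304),(234,321)): print("tongue",p,atz(t,p,.015))
a=cv2.resize(im[280:340,190:270],None,fx=5,fy=5,interpolation=2)
b=cv2.resize(s["image"][250:430,80:330],None,fx=3,fy=3,interpolation=2)[:,:]
cv2.imwrite("pics/a.png",a[...,::-1]);cv2.imwrite("pics/b.png",b[...,::-1])
E
```

```text
bar [176.7, 306.9] [196.2, 220.4] [0.5788 0.1361 0.1108] 0.0068782482306420254 [0.5809 0.1385 0.112 ]
dropper_center [258.7, 294.9] [261.5, 242.8] [0.5427 0.0251 0.067 ] 0.0030234535292132845 [0.5405 0.023  0.076 ]
holder_floor [405.0, 195.0] [416.5, 235.4] [ 0.5227 -0.2802  0.0955] 0.04800330454421053 [ 0.5552 -0.2859  0.012 ]
holder_floor [405.0, 195.0] [465.8, 235.1] [ 0.55   -0.3837  0.0244] 0.003534614782308126 [ 0.5531 -0.3864  0.012 ]
holder_floor [377.3, 229.0] [416.5, 235.4] [ 0.5547 -0.2923 -0.0115] 0.008009370823541974 [ 0.5552 -0.2859  0.012 ]
holder_floor [377.3, 229.0] [465.8, 235.1] [ 0.5878 -0.4052 -0.1006] 0.04911847946495135 [ 0.5531 -0.3864  0.012 ]
disc hsv [ 98  19 108] [ 99  23 113] bench [ 30  11 168]
disc [0.5746 0.1306] 0.14251093417571853 0.002217562225551417
tongue (232, 313) [0.4085 0.0905 0.015 ]
tongue (223, 302) [0.4307 0.1084 0.015 ]
tongue (240, 323) [0.3884 0.0747 0.015 ]
tongue (230, 304) [0.4264 0.0944 0.015 ]
tongue (234, 321) [0.3926 0.0865 0.015 ]
```

View pics/a.png

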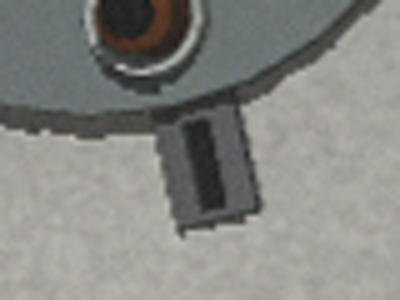

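View pics/b.png

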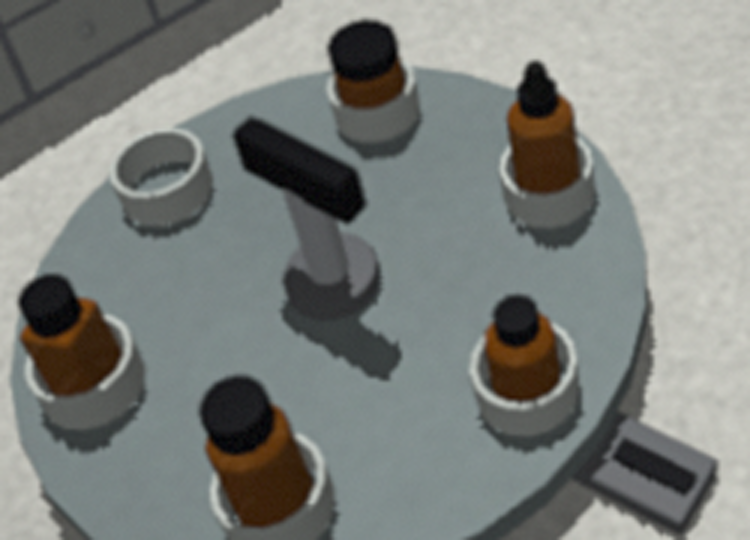

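```bash
cat > fit.py <<'E'
from h import *
from scipy.optimize import minimize
def sil(f,P,shape=(480,640)):
    S=8; q=proj(f,P); h=cv2.convexHull((q*S).astype(np.float32)).astype(int)
    lo=(h[:,0].min(0)//S-8); hi=(h[:,0].max(0)//S+9)
    return h,lo,hi
def iou(f,P,m,S=4):
    q=proj(f,P); h=cv2.convexHull(((q+.5)*S-.5).astype(np.float32)); a=np.zeros((480*S,640*S),np.uint8)
    cv2.fillConvexPoly(a,np.round(h*16).astype(np.int32),1,shift=4); A=cv2.resize(a.astype(np.float32),(640,480),interpolation=cv2.INTER_AREA)
    m=m.astype(np.float32); return np.minimum(A,m).sum()/np.maximum(A,m).sum()
def cyl(x,y,r,z0,z1):
    t=np.linspace(0,2*np.pi,48,endpoint=False); return np.array([[x+r*np.cos(u),y+r*np.sin(u),z] for z in(z0,z1) for u in t])
def box(x,y,a,L,W,z0,z1):
    c,s=np.cos(a),np.sin(a); return np.array([[x+c*u*L/2-s*v*W/2,y+s*u*L/2+c*v*W/2,z] for z in(z0,z1) for u in(-1,1) for v in(-1,1)])
def fit(model,x0,fm,step):
    sc=np.array(step); g=lambda p:-sum(iou(f,model(*(x0+p*sc)),m) for f,m in fm)/len(fm)
    n=len(x0); r=minimize(g,np.zeros(n),method="Nelder-Mead",options=dict(initial_simplex=np.vstack([np.zeros(n),2*np.eye(n)]),maxiter=120,xatol=.02,fatol=1e-4))
    return x0+r.x*sc,-r.fun
def pick(n,x,near):
    L=[d for d in spotter.cut_out(n,x) if np.hypot(*(np.array(d["position"])-near))<25]
    return L[0]["pixels"] if L else None
E
python3 - <<'E'
from fit import *
np.set_printoptions(precision=4,suppress=True)
s=eyes.grab_frame("side");t=eyes.grab_frame("top")
# colour masks
mb={}
for n,f,nr in(("side",s,(178,305)),("top",t,(199,223))):
    m=pick(n,"bar",nr); print(n,"bar px",None if m is None else m.sum()); 
    d=f["image"].max(2)<60; l,lab,st,_=cv2.connectedComponentsWithStats(d.astype(np.uint8)); k=lab[int(nr[1]),int(nr[0])]; print("dark comp",k,st[k]); mb[n]=m
    o=f["image"].copy(); o[m]=(o[m]//2+np.array([0,120,0],np.uint8)); cv2.imwrite(f"pics/m_{n}.png",cv2.resize(o[int(nr[1])-40:int(nr[1])+40,int(nr[0])-50:int(nr[0])+50],None,fx=5,fy=5,interpolation=0)[...,::-1])
for k in(("side",),("top",),("side","top")):
    print(k,fit(lambda x,y,a:box(x,y,a,.062,.014,.099,.125),np.array([.577,.134,.1]),[({"side":s,"top":t}[n],mb[n]) for n in k],[.003,.003,.05]))
mh={n:pick(n,"holder_floor",nr) for n,nr in(("side",(376,226)),("top",(415,239)))}
for k in(("side",),("top",),("side","top")):
    print("holder",k,fit(lambda x,y:cyl(x,y,.032,0,.024),np.array([.553,-.287]),[({"side":s,"top":t}[n],mh[n]) for n in k],[.003,.003]))
E
```

```text
side bar px None
dark comp 109 [158 290  44  34 752]
top bar px 14630
dark comp 626 [193 206  27  53 519]Traceback (most recent call last):
  File "<stdin>", line 11, in <module>
  File "fit.py", line 17, in fit
    n=len(x0); r=minimize(g,np.zeros(n),method="Nelder-Mead",options=dict(initial_simplex=np.vstack([np.zeros(n),2*np.eye(n)]),maxiter=120,xatol=.02,fatol=1e-4))
                 ~~~~~~~~^^^^^^^^^^^^^^^^^^^^^^^^^^^^^^^^^^^^^^^^^^^^^^^^^^^^^^^^^^^^^^^^^^^^^^^^^^^^^^^^^^^^^^^^^^^^^^^^^^^^^^^^^^^^^^^^^^^^^^^^^^^^^^^^^^^^^^^^
    res = _minimize_neldermead(fun, x0, args, callback, bounds=bounds,
                               **options)
    fsim[k] = func(sim[k])
              ~~~~^^^^^^^^
    fx = function(np.copy(x), *(wrapper_args + args))
  File "fit.py", line 16, in <lambda>
    sc=np.array(step); g=lambda p:-sum(iou(f,model(*(x0+p*sc)),m) for f,m in fm)/len(fm)
                                   ~~~^^^^^^^^^^^^^^^^^^^^^^^^^^^^^^^^^^^^^^^^^^
  File "fit.py", line 16, in <genexpr>
    sc=np.array(step); g=lambda p:-sum(iou(f,model(*(x0+p*sc)),m) for f,m in fm)/len(fm)
                                       ~~~^^^^^^^^^^^^^^^^^^^^^^^
  File "fit.py", line 10, in iou
    m=m.astype(np.float32); return np.minimum(A,m).sum()/np.maximum(A,m).sum()
      ^^^^^^^^
AttributeError: 'NoneType' object has no attribute 'astype'
```

```bash
python3 - <<'E'
from fit import *
np.set_printoptions(precision=4,suppress=True)
s=eyes.grab_frame("side");t=eyes.grab_frame("top"); FF={"side":s,"top":t}
mb={}
for n,nr in(("side",(178,305)),("top",(198,215))):
  for th in(35,45,55):
    d=(FF[n]["image"].max(2)<th).astype(np.uint8); _,lab,st,_=cv2.connectedComponentsWithStats(d,connectivity=4); k=lab[nr[1],nr[0]]; print(n,th,k,st[k])
    if th==45: mb[n]=lab==k
  f=FF[n];o=f["image"].copy();o[mb[n]]=o[mb[n]]//2+np.array([0,120,0],np.uint8);cv2.imwrite(f"pics/m_{n}.png",cv2.resize(o[nr[1]-40:nr[1]+40,nr[0]-50:nr[0]+50],None,fx=5,fy=5,interpolation=0)[...,::-1])
for k in(("side",),("top",),("side","top")):
    print(k,fit(lambda x,y,a:box(x,y,a,.062,.014,.099,.125),np.array([.577,.134,.1]),[(FF[n],mb[n]) for n in k],[.003,.003,.05]))
mh={n:pick(n,"holder_floor",nr) for n,nr in(("side",(376,226)),("top",(415,239)))}
for k in(("side",),("top",),("side","top")):
    if all(mh[n] is not None for n in k): print("holder",k,fit(lambda x,y:cyl(x,y,.032,0,.024),np.array([.553,-.287]),[(FF[n],mh[n]) for n in k],[.003,.003]))
a=np.hstack([cv2.imread("pics/m_side.png"),cv2.imread("pics/m_top.png")]);cv2.imwrite("pics/m.png",cv2.resize(a,(800,320)))
E
```

```text
side 35 79 [159 290  42  34 685]
side 45 86 [158 290  43  34 715]
side 55 32 [158 290  44  34 742]
top 35 0 [     0      0    640    480 304540]
top 45 213 [193 206  16  35 315]
top 55 526 [193 206  23  37 362]
('side',) (array([0.5735, 0.1318, 0.0844]), np.float64(0.777717113494873))
('top',) (array([0.5749, 0.1313, 0.2014]), np.float64(0.8231827020645142))
('side', 'top') (array([0.5751, 0.1311, 0.164 ]), np.float64(0.7826406955718994))
holder ('side',) (array([ 0.5486, -0.2833]), np.float64(0.9499608278274536))
holder ('top',) (array([ 0.549 , -0.2816]), np.float64(0.9297466278076172))
holder ('side', 'top') (array([ 0.5485, -0.2823]), np.float64(0.9346376657485962))
```

View pics/m.png

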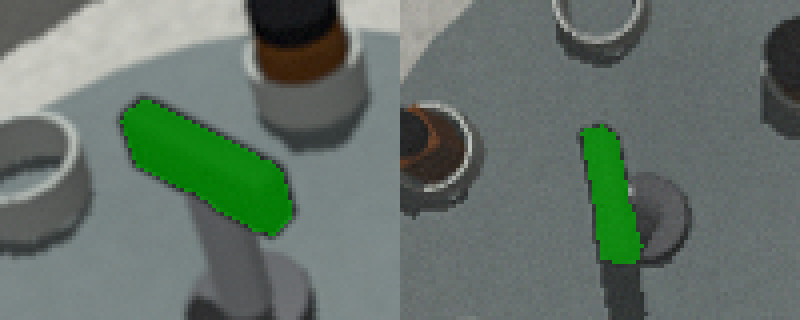

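The crop confirms the dropper: a slim bulb at side (260,297), all others flat caps. In the overlays, the masks cover the bar. The axis comes out at about (0.575, 0.131) from both the disc and the bar fits. The dropper bearing is about -107° and the tongue about -167°, so the turn is about -60° in world, which is +1.04 rad about tool z. The holder is at (0.5485, -0.282). I'll move above the bar.

```bash
python3 -m inch '[[[0.045,-0.049,-0.029,0,0],[0.045,-0.049,-0.029,0,0],[0.045,-0.049,-0.029,0,0],[0.045,-0.049,-0.029,0,0],[0.045,-0.049,-0.029,0,0],[0.045,-0.049,-0.029,0,0],[0.045,-0.049,-0.029,0,0],[0.045,-0.049,-0.029,0,0],[0.045,-0.049,-0.029,0,0],[0.045,-0.049,-0.029,0,0]]]' 40
cat > go.py <<'E'
import sys
from h import *
# usage: go.py x y z yaw -> turn, then shift in tool axes before turn
x,y,z,yw=map(float,sys.argv[1:5]); o=observe(); p=o["eef_pos"]; w=o["orientation"][2]
d=np.array([x,y,z])-p; f=lambda a:(np.cos(a)*d[0]+np.sin(a)*d[1], np.sin(a)*d[0]-np.cos(a)*d[1], -d[2])
t=-((yw-w+np.pi)%(2*np.pi)-np.pi)
print("t",round(o["time"],2),"p",np.round(p,4),"rpy",np.round(o["orientation"],3),"width",round(o["width"],3),"F",np.round(o["force"],1),"q7",round(o["q"][6],2))
print("shift before turn",np.round(f(w),4),"after turn",np.round(f(yw),4),"turn",round(t,3))
E
python3 go.py .575 .131 .095 3.29
```

```text
time: 2.6
eef_pos: [0.5794, 0.1321, 0.2316]
orientation: [3.141, 0.0, 2.769]
force: [0.2, 0.4, -0.3]
width: 0.528
t 2.6 p [0.5794 0.1321 0.2316] rpy [3.141 0.    2.769] width 0.528 F [ 0.2  0.4 -0.3] q7 0.97
shift before turn [ 0.0037 -0.0026  0.1366] after turn [ 0.0045 -0.0004  0.1366] turn -0.521
```

```bash
python3 -m inch '[[[0.045,0.0037,-0.0026,0,-0.13],[0.045,0,0,0,-0.13],[0.045,0,0,0,-0.13],[0.045,0,0,0,-0.13],[0.045,0,0,0.03,0],[0.045,0,0,0.03,0],[0.045,0,0,0.01,0],[0.045,0,0,0,0],[0.045,0,0,0,0],[0.045,0,0,0,0]]]' 40
python3 go.py .575 .131 .095 3.29
python3 - <<'E'
from h import *
for n in("side","top"): save(eyes.grab_frame(n),n+"1.png")
a=cv2.imread("pics/side1.png")[200:440,60:380];b=cv2.imread("pics/top1.png")[150:330,120:300]
cv2.imwrite("pics/c1.png",np.hstack([cv2.resize(a,(440,330)),cv2.resize(b,(330,330))]))
E
```

```text
time: 3.85
eef_pos: [0.5746, 0.1326, 0.1624]
orientation: [3.141, 0.002, -2.994]
force: [0.8, -0.3, -0.3]
width: 0.525
t 3.85 p [0.5746 0.1326 0.1624] rpy [ 3.141e+00  2.000e-03 -2.994e+00] width 0.525 F [ 0.8 -0.3 -0.3] q7 1.46
shift before turn [-0.0002 -0.0017  0.0674] after turn [-0.0002 -0.0017  0.0674] turn -0.001
```

View pics/c1.png

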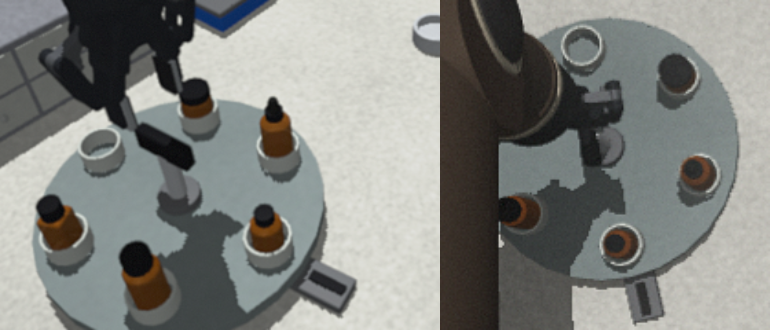

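The side crop shows the open fingers straddling the bar from above, near (150,100) in the crop. I'll descend and grip.

```bash
python3 -m inch '[[[0.045,0,-0.0015,0.016,0],[0.045,0,0,0.02,0],[0.045,0,0,0.02,0],[0.045,0,0,0.01,0],[0.045,0,0,0,0],[0.008,0,0,0,0],[0.008,0,0,0,0],[0.008,0,0,0,0],[0.008,0,0,0,0],[0.008,0,0,0,0]]]' 30
python3 go.py .575 .131 .095 2.25
python3 - <<'E'
from h import *
f=eyes.grab_frame("side"); save(f,"side2.png")
cv2.imwrite("pics/c2.png",cv2.resize(f["image"][180:440,60:400],(680,520))[...,::-1])
t=eyes.grab_frame("top")
for n,F in(("side",f),("top",t)):
  for d in spotter.place_of(n,"dropper_center")[:2]:
    P=atz(F,d["position"],.076); r=P[:2]-[.575,.131]; print(n,d["position"],d["confidence"],P,np.hypot(*r),np.degrees(np.arctan2(r[1],r[0])))
E
```

```text
time: 5.2
eef_pos: [0.5748, 0.1306, 0.0961]
orientation: [-3.141, 0.001, -2.995]
force: [-0.3, -3.1, 6.0]
width: 0.188
t 5.2 p [0.5748 0.1306 0.0961] rpy [-3.141e+00  1.000e-03 -2.995e+00] width 0.188 F [-0.3 -3.1  6. ] q7 1.48
shift before turn [-0.0003  0.0004  0.0011] after turn [0.0002 0.0004 0.0011] turn 1.038
side [263.8, 293.0] 0.76 [0.53468364 0.02390266 0.076     ] 0.11443447631144037 -110.62864245786594
side [177.5, 304.7] 0.55 [0.60870959 0.11767097 0.076     ] 0.03624913575471572 -21.57422447103676
top [261.6, 245.1] 0.61 [0.53607019 0.02284176 0.076     ] 0.11495100661295934 -109.79552033061852
```

View pics/c2.png

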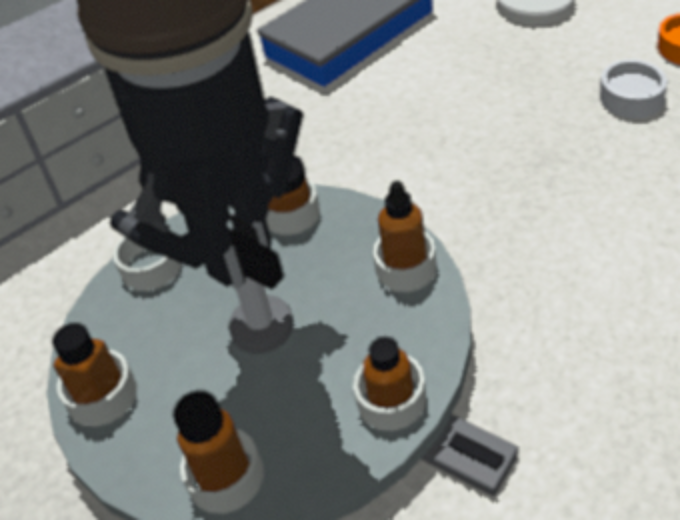

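Width reads about 16 mm, so the bar is held between the fingers. The dropper is at about -110° now, so I'll turn by about 57°.

```bash
python3 -m inch '[[[0.008,0,0,0,0.09],[0.008,0,0,0,0.13],[0.008,0,0,0,0.13],[0.008,0,0,0,0.13],[0.008,0,0,0,0.13],[0.008,0,0,0,0.13],[0.008,0,0,0,0.13],[0.008,0,0,0,0.09],[0.008,0,0,0,0.03],[0.008,0,0,0,0]]]' 30
python3 - <<'E'
from h import *
f=eyes.grab_frame("side"); t=eyes.grab_frame("top"); o=observe(); print(o["eef_pos"],o["orientation"],o["width"],o["force"])
save(f,"side3.png");save(t,"top3.png")
cv2.imwrite("pics/c3.png",np.hstack([cv2.resize(f["image"][240:440,60:340],(448,320)),cv2.resize(t["image"][150:340,120:310],(320,320))])[...,::-1])
P={}
for n,F in(("side",f),("top",t)):
  for d in spotter.place_of(n,"dropper_center")[:2]:
    P=atz(F,d["position"],.076); r=P[:2]-[.575,.131]; print(n,d["position"],d["confidence"],P,np.hypot(*r),np.degrees(np.arctan2(r[1],r[0])))
E
```

```text
time: 6.65
eef_pos: [0.5748, 0.1305, 0.0961]
orientation: [3.141, 0.001, 2.298]
force: [-1.1, -3.0, 7.3]
width: 0.183
[0.57476369 0.13046454 0.09610104] [3.14069435e+00 9.48249955e-04 2.29838256e+00] 0.18469617740696098 [-0.78117318 -3.02951571  6.63353696]
side [255.8, 356.4] 0.63 [0.46618866 0.10419656 0.076     ] 0.11206396035860329 -166.1618618472968
top [223.0, 283.9] 0.58 [0.46424607 0.09640669 0.076     ] 0.11603072331086306 -162.65412720244188
```

View pics/c3.png

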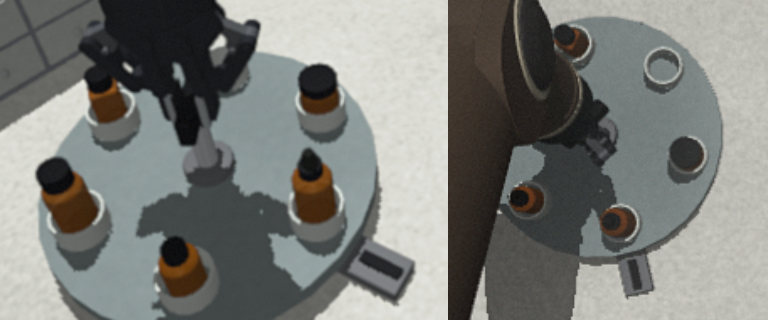

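```bash
python3 - <<'E'
from h import *
c=np.array([.575,.1308])
def dr(im,q,col,x0,y0,k): cv2.polylines(im,[np.round(((q-[x0,y0]+.5)*k)*8).astype(np.int32).reshape(-1,1,2)],False,col,1,cv2.LINE_AA,3)
out=[]
for n,(x0,y0,w,h) in(("side",(220,300,110,130)),("top",(185,235,75,95))):
    f=eyes.grab_frame(n);k=600/h*0.9; im=cv2.resize(f["image"][y0:y0+h,x0:x0+w],None,fx=k,fy=k,interpolation=2)[...,::-1].copy()
    for a,col in((-164,(0,255,255)),(-167,(0,255,0)),(-170,(255,0,255))):
        u=np.array([np.cos(np.radians(a)),np.sin(np.radians(a))])
        dr(im,proj(f,[[*(c+u*r),.010] for r in(.15,.195)]),col,x0,y0,k)
        b=c+.11*u; th=np.linspace(0,2*np.pi,60)
        if a!=-170: dr(im,proj(f,[[b[0]+.0195*np.cos(v),b[1]+.0195*np.sin(v),.054] for v in th]),col,x0,y0,k)
    th=np.radians(np.linspace(-215,-120,60))
    dr(im,proj(f,[[c[0]+.145*np.cos(v),c[1]+.145*np.sin(v),.032] for v in th]),(0,0,255),x0,y0,k)
    out.append(im[:540])
    print(im.shape)
h=min(o.shape[0] for o in out); o=np.hstack([o[:h] for o in out]); print(o.shape)
cv2.imwrite("pics/ov.png",o[:, :] if o.shape[1]<=800 else cv2.resize(o,(800,int(h*800/o.shape[1]))))
E
```

```text
(540, 457, 3)
(540, 426, 3)
(540, 883, 3)
```

View pics/ov.png

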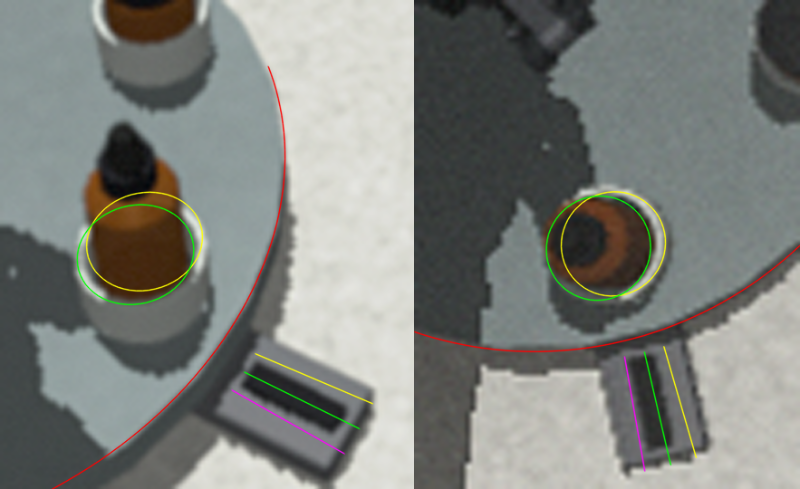

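The overlay shows the cup rim on the yellow circle at about -164.2°, and the stripe at about -167.5°. That leaves another 0.057 rad to turn.

```bash
python3 -m inch '[[[0.008,0,0,0,0.03],[0.008,0,0,0,0.027],[0.008,0,0,0,0],[0.008,0,0,0,0],[0.045,0,0,0,0],[0.045,0,0,0,0],[0.045,0,0,0,0],[0.045,0,0,-0.01,0],[0.045,0,0,-0.03,0],[0.045,0,0,-0.04,0]]]' 30
python3 go.py .49 .06 .25 2.298
python3 - <<'E'
from h import *
c=np.array([.575,.1308])
def dr(im,q,col,x0,y0,k): cv2.polylines(im,[np.round(((q-[x0,y0]+.5)*k)*8).astype(np.int32).reshape(-1,1,2)],False,col,1,cv2.LINE_AA,3)
out=[]
for n,(x0,y0,w,h) in(("side",(220,300,110,130)),("top",(185,235,75,95))):
    f=eyes.grab_frame(n);k=600/h*0.9; im=cv2.resize(f["image"][y0:y0+h,x0:x0+w],None,fx=k,fy=k,interpolation=2)[...,::-1].copy()
    for a,col in((-167.5,(0,255,0)),):
        u=np.array([np.cos(np.radians(a)),np.sin(np.radians(a))])
        dr(im,proj(f,[[*(c+u*r),.010] for r in(.15,.195)]),col,x0,y0,k)
        b=c+.11*u; th=np.linspace(0,2*np.pi,60)
        for R,z,cc in((.0195,.054,col),(.016,.088,(255,255,0)),(.005,.12,(0,255,255))): dr(im,proj(f,[[b[0]+R*np.cos(v),b[1]+R*np.sin(v),z] for v in th]),cc,x0,y0,k)
    print(b)
    out.append(im)
o=np.hstack(out);cv2.imwrite("pics/ov2.png",cv2.resize(o,(800,489)))
E
```

```text
time: 8.2
eef_pos: [0.5737, 0.1308, 0.176]
orientation: [-3.14, -0.0, 2.242]
force: [1.4, 0.1, -0.4]
width: 0.526
t 8.2 p [0.5737 0.1308 0.176 ] rpy [-3.14  -0.     2.242] width 0.526 F [ 1.4  0.1 -0.4] q7 0.54
shift before turn [-0.0035 -0.1096 -0.074 ] after turn [ 0.0027 -0.1096 -0.074 ] turn -0.056
[0.46760744 0.10699164]
[0.46760744 0.10699164]
```

View pics/ov2.png

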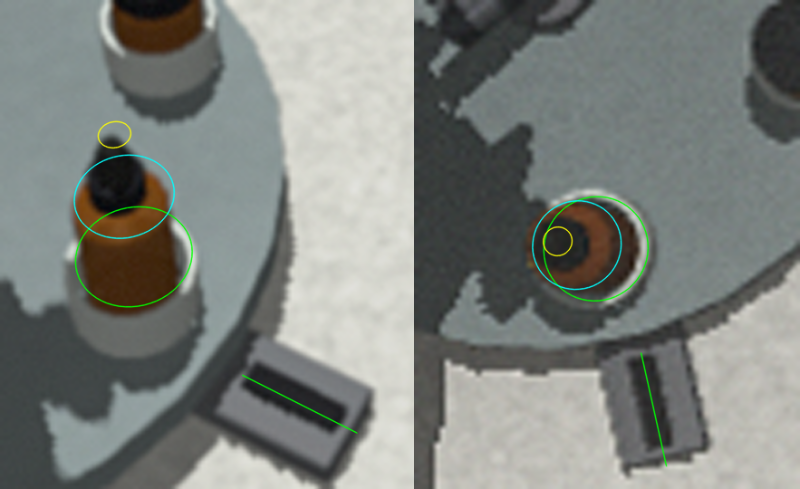

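The cup rim in the top view is centred on the green circle, with the stripe on the line. In the side view it agrees within about 1 px (2 mm). The carousel has been let go. Next I'll hover over the dropper with the jaws radial (yaw 1.789).

```bash
python3 go.py .4676 .107 .166 1.789
python3 - <<'E'
from h import *
s=eyes.grab_frame("side");t=eyes.grab_frame("top")
a=spotter.place_of("side","dropper_center");b=spotter.place_of("top","dropper_center")
print([(d["position"],d["confidence"]) for d in a[:2]],[(d["position"],d["confidence"]) for d in b[:2]])
if a and b: print(tri(s,a[0]["position"],t,b[0]["position"]), atz(s,a[0]["position"],.076),atz(t,b[0]["position"],.076))
print(proj(s,[[.4676,.107,.076]]),proj(t,[[.4676,.107,.076]]))
E
```

```text
t 8.3 p [0.5768 0.1313 0.1802] rpy [3.134e+00 2.000e-03 2.241e+00] width 0.524 F [0.8 0.6 0.5] q7 0.55
shift before turn [ 0.0489 -0.1007  0.0142] after turn [-0.     -0.1119  0.0142] turn 0.452
[([249.8, 364.1], 0.91)] [([219.8, 284.0], 0.74)]
(array([0.46811808, 0.10838841, 0.06151492]), np.float64(0.008822958362908709)) [0.46360777 0.11664394 0.076     ] [0.46422221 0.10243318 0.076     ]
[[253.34582502 357.21045572]] [[217.37606319 282.27211377]]
```

```bash
python3 -m inch '[[[0.055,0,0,0,0.15],[0.055,0,0,0,0.152],[0.055,0,0,0,0.15],[0.055,0.0013,-0.02,0,0],[0.055,0,-0.03,0,0],[0.055,0,-0.03,0,0],[0.055,0,-0.025,0,0],[0.055,0,-0.0082,0,0],[0.055,0,0,0.02,0],[0.055,0,0,0.01,0]]]' 40
python3 go.py .466 .108 .057 1.789
python3 - <<'E'
from h import *
f=eyes.grab_frame("side");t=eyes.grab_frame("top")
cv2.imwrite("pics/c4.png",np.hstack([cv2.resize(f["image"][200:440,120:400],(467,400)),cv2.resize(t["image"][200:360,150:310],(330,400))[:, :]])[...,::-1])
E
```

```text
time: 9.75
eef_pos: [0.4634, 0.1077, 0.1443]
orientation: [-3.141, 0.0, 1.79]
force: [0.1, -0.5, -0.0]
width: 0.643
t 9.75 p [0.4634 0.1077 0.1443] rpy [-3.141  0.     1.79 ] width 0.643 F [ 0.1 -0.5 -0. ] q7 0.09
shift before turn [-0.0003  0.0026  0.0873] after turn [-0.0003  0.0026  0.0873] turn 0.001
```

View pics/c4.png

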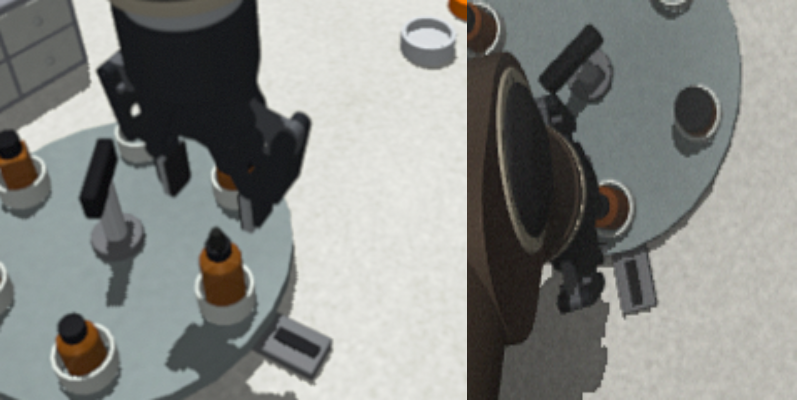

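The side crop shows the fingers at (172,180) and (252,215), straddling the bulb at (216,240). I'll descend in steps and close.

```bash
python3 -m inch '[[[0.055,0,0.0026,0.012,0],[0.055,0,0,0.02,0],[0.055,0,0,0.025,0],[0.055,0,0,0.02,0],[0.055,0,0,0.0103,0],[0.055,0,0,0,0],[0.055,0,0,0,0],[0.055,0,0,0,0],[0.055,0,0,0,0],[0.055,0,0,0,0]]]' 30
python3 go.py .466 .108 .057 1.789
python3 - <<'E'
from h import *
f=eyes.grab_frame("side")
cv2.imwrite("pics/c5.png",cv2.resize(f["image"][220:420,160:380],(660,600))[...,::-1])
E
```

```text
time: 11.1
eef_pos: [0.4661, 0.1083, 0.0582]
orientation: [3.141, -0.0, 1.79]
force: [-0.2, 0.1, -0.7]
width: 0.646
t 11.1 p [0.4661 0.1083 0.0582] rpy [ 3.141 -0.     1.79 ] width 0.646 F [-0.2  0.1 -0.7] q7 0.2
shift before turn [-0.0003 -0.0001  0.0012] after turn [-0.0003 -0.0001  0.0012] turn 0.001
```

View pics/c5.png

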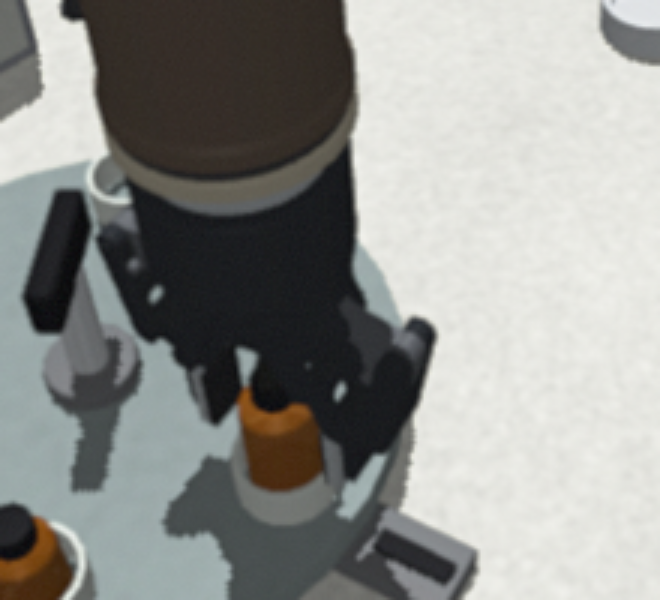

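The bottle stands between the fingers and there is no contact force. I'll close.

```bash
python3 -m inch '[[[0.025,0,0,0,0],[0.025,0,0,0,0],[0.025,0,0,0,0],[0.025,0,0,0,0],[0.025,0,0,0,0],[0.025,0,0,0,0],[0.025,0,0,-0.003,0],[0.025,0,0,-0.006,0],[0.025,0,0,-0.012,0],[0.025,0,0,-0.02,0]]]' 35
python3 go.py .466 .108 .19 1.789
python3 - <<'E'
from h import *
f=eyes.grab_frame("side")
cv2.imwrite("pics/c6.png",cv2.resize(f["image"][200:420,160:380],(600,600))[...,::-1])
E
```

```text
time: 12.4
eef_pos: [0.4657, 0.108, 0.0996]
orientation: [-3.141, 0.0, 1.79]
force: [0.2, 0.6, 0.6]
width: 0.361
t 12.4 p [0.4657 0.108  0.0996] rpy [-3.141  0.     1.79 ] width 0.361 F [0.2 0.6 0.6] q7 0.15
shift before turn [-0.0001  0.0003 -0.0904] after turn [-0.0001  0.0003 -0.0904] turn 0.001
```

View pics/c6.png

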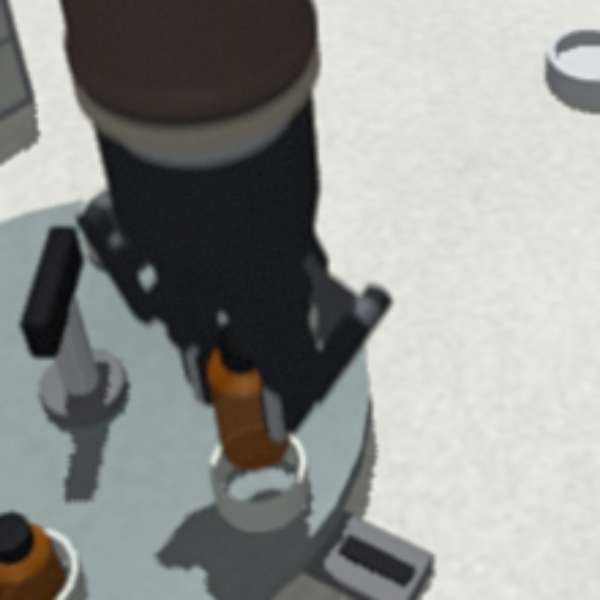

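The bottle is held (width 31 mm) and clear of the cup floor. I'll raise it further and check its uprightness.

```bash
python3 -m inch '[[[0.025,0,0,-0.025,0],[0.025,0,0,-0.025,0],[0.025,0,0,-0.02,0],[0.025,0,0,-0.01,0],[0.025,-0.01,0,0,0],[0.025,-0.025,0,0,0],[0.025,-0.035,0,0,0],[0.025,-0.035,0,0,0],[0.025,-0.025,0,0,0],[0.025,-0.01,0,0,0]]]' 35
python3 go.py .5485 -.2823 .18 1.789
python3 - <<'E'
from h import *
f=eyes.grab_frame("side");t=eyes.grab_frame("top");p=observe()["eef_pos"]
B=[p[0],p[1],p[2]-.026]
q=proj(f,[[B[0]+r*np.cos(v),B[1]+r*np.sin(v),B[2]+z] for z,r in((0,.016),(.056,.016),(.088,.004)) for v in np.linspace(0,6.283,40)])
x0,y0=np.int32(q.mean(0))-[60,60];im=cv2.resize(f["image"][y0:y0+120,x0:x0+120],None,fx=5,fy=5,interpolation=2)[...,::-1].copy()
for i in range(3): cv2.polylines(im,[np.int32((q[40*i:40*i+40]-[x0,y0]+.5)*5)],True,(0,255,0),1,cv2.LINE_AA)
cv2.imwrite("pics/c7.png",im); save(t,"top7.png")
E
```

```text
time: 13.7
eef_pos: [0.496, -0.0306, 0.1782]
orientation: [-3.14, 0.001, 1.787]
force: [-0.7, -0.5, 0.4]
width: 0.362
t 13.7 p [ 0.496  -0.0306  0.1782] rpy [-3.140e+00  1.000e-03  1.787e+00] width 0.362 F [-0.7 -0.5  0.4] q7 0.39
shift before turn [-0.2571 -0.0027 -0.0018] after turn [-0.2571 -0.0032 -0.0018] turn -0.002
```

View pics/c7.png

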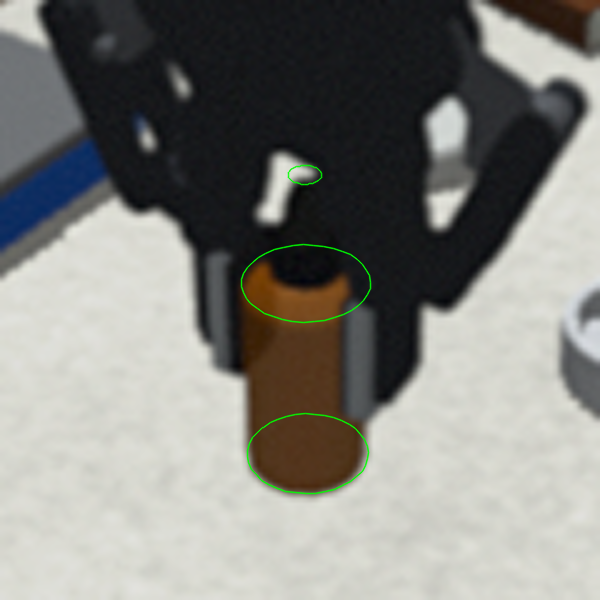

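View pics/top7.png

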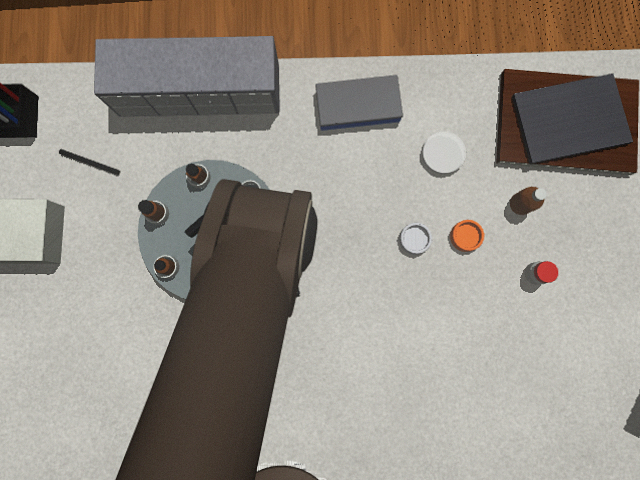

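The bottle is upright: the predicted base circle lands on its base at (307,452) in the crop. The holder is still clear at top (415,238). I'll move over the holder.

```bash
python3 -m inch '[[[0.025,-0.015,0,0,0],[0.025,-0.035,0,0,0],[0.025,-0.045,0,0,0],[0.025,-0.05,-0.003,0,0],[0.025,-0.045,0,0.01,0],[0.025,-0.037,0,0.02,0],[0.025,-0.02,0,0.025,0],[0.025,-0.010,0,0.025,0],[0.025,0,0,0.02,0],[0.025,0,0,0,0]]]' 35
python3 go.py .5485 -.2823 .040 1.789
python3 - <<'E'
from h import *
f=eyes.grab_frame("side");t=eyes.grab_frame("top");p=observe()["eef_pos"]
q=proj(f,[[p[0]+r*np.cos(v),p[1]+r*np.sin(v),p[2]-.026+z] for z,r in((0,.016),(.056,.016)) for v in np.linspace(0,6.283,40)])
h=proj(f,[[.5485+.026*np.cos(v),-.2823+.026*np.sin(v),.024] for v in np.linspace(0,6.283,40)])
x0,y0=np.int32(h.mean(0))-[60,75];im=cv2.resize(f["image"][y0:y0+120,x0:x0+120],None,fx=5,fy=5,interpolation=2)[...,::-1].copy()
for g in(q[:40],q[40:],h): cv2.polylines(im,[np.int32((g-[x0,y0]+.5)*5)],True,(0,255,0),1,cv2.LINE_AA)
cv2.imwrite("pics/c8.png",im); save(t,"top8.png")
E
```

```text
time: 15.05
eef_pos: [0.5484, -0.2787, 0.0773]
orientation: [-3.139, -0.002, 1.791]
force: [-0.1, -0.1, -0.8]
width: 0.357
t 15.05 p [ 0.5484 -0.2787  0.0773] rpy [-3.139e+00 -2.000e-03  1.791e+00] width 0.357 F [-0.1 -0.1 -0.8] q7 0.98
shift before turn [-0.0035 -0.0007  0.0373] after turn [-0.0035 -0.0007  0.0373] turn 0.002
```

View pics/c8.png

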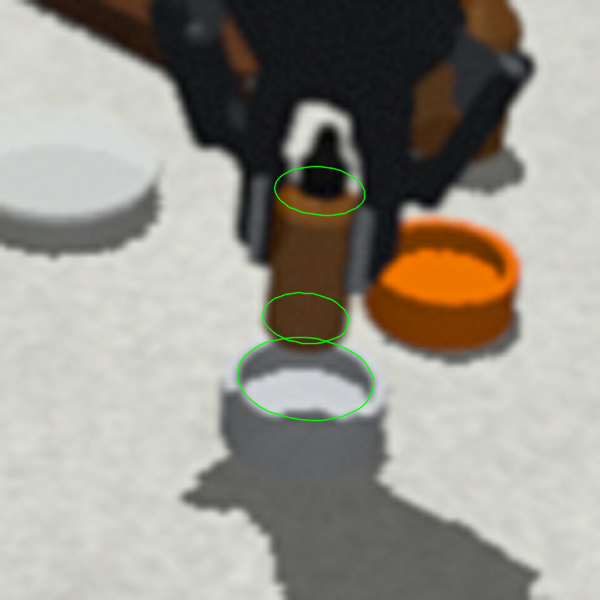

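The bottle is above the grey holder, with the orange dish clear to the right at (440,285). I'll lower gently until contact.

```bash
python3 -m inch '[[[0.025,-0.0035,-0.0007,0.006,0],[0.025,0,0,0.01,0],[0.025,0,0,0.01,0],[0.025,0,0,0.006,0],[0.025,0,0,0.002,0],[0.025,0,0,0.001,0],[0.025,0,0,0.001,0],[0.025,0,0,0.001,0],[0.025,0,0,0,0],[0.025,0,0,0,0]]]' 35
python3 go.py .5485 -.2823 .038 1.789
```

```text
time: 16.4
eef_pos: [0.5494, -0.2835, 0.042]
orientation: [3.141, 0.0, 1.79]
force: [1.2, -0.2, -0.8]
width: 0.364
t 16.4 p [ 0.5494 -0.2835  0.042 ] rpy [3.141 0.    1.79 ] width 0.364 F [ 1.2 -0.2 -0.8] q7 1.01
shift before turn [ 0.0014 -0.0006  0.004 ] after turn [ 0.0014 -0.0006  0.004 ] turn 0.001
```

```bash
python3 -m inch '[[[0.025,0,0,0.001,0],[0.025,0,0,0.001,0],[0.025,0,0,0.001,0],[0.025,0,0,0,0],[0.025,0,0,0,0],[0.025,0,0,0,0],[0.025,0,0,0,0],[0.025,0,0,0,0],[0.025,0,0,0,0],[0.025,0,0,0,0]]]' 35
python3 go.py .5485 -.2823 .038 1.789
python3 - <<'E'
from h import *
f=eyes.grab_frame("side");cv2.imwrite("pics/c9.png",cv2.resize(f["image"][150:270,310:430],None,fx=5,fy=5,interpolation=2)[...,::-1])
E
```

```text
time: 17.65
eef_pos: [0.5493, -0.2835, 0.039]
orientation: [-3.142, -0.0, 1.79]
force: [0.5, 0.1, -1.1]
width: 0.363
t 17.65 p [ 0.5493 -0.2835  0.039 ] rpy [-3.142 -0.     1.79 ] width 0.363 F [ 0.5  0.1 -1.1] q7 1.01
shift before turn [ 0.0014 -0.0005  0.001 ] after turn [ 0.0014 -0.0006  0.001 ] turn 0.001
```

View pics/c9.png

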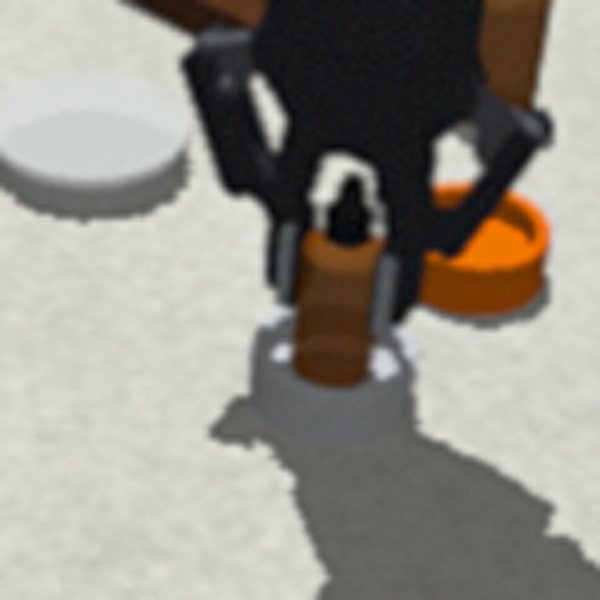

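The bottle is inside the holder with no contact force yet, so I'll go on down in small steps.

```bash
python3 -m inch '[[[0.025,0,0,0.0005,0],[0.025,0,0,0.0005,0],[0.025,0,0,0.0005,0],[0.025,0,0,0.0005,0],[0.025,0,0,0,0],[0.025,0,0,0,0],[0.025,0,0,0,0],[0.025,0,0,0,0],[0.025,0,0,0,0],[0.025,0,0,0,0]]]' 35
python3 go.py .5485 -.2823 .036 1.789
```

```text
time: 18.95
eef_pos: [0.5495, -0.2837, 0.0381]
orientation: [3.141, -0.0, 1.79]
force: [-3.4, 1.8, 10.3]
width: 0.359
t 18.95 p [ 0.5495 -0.2837  0.0381] rpy [ 3.141 -0.     1.79 ] width 0.359 F [-3.4  1.8 10.3] q7 1.01
shift before turn [ 0.0016 -0.0007  0.0021] after turn [ 0.0016 -0.0007  0.0021] turn 0.001
```

Contact at 10 N with the TCP at 0.038, as predicted. I'll ease off, open, and retreat upward.

```bash
python3 -m inch '[[[0.025,0,0,-0.0005,0],[0.025,0,0,-0.0004,0],[0.036,0,0,0,0],[0.042,0,0,0,0],[0.055,0,0,0,0],[0.06,0,0,0,0],[0.06,0,0,0,0],[0.06,0,0,0,0],[0.06,0,0,-0.004,0],[0.06,0,0,-0.01,0]]]' 30
python3 go.py .5485 -.2823 .2 1.789
python3 - <<'E'
from h import *
f=eyes.grab_frame("side");cv2.imwrite("pics/c10.png",cv2.resize(f["image"][150:270,310:430],None,fx=5,fy=5,interpolation=2)[...,::-1])
E
```

```text
time: 20.2
eef_pos: [0.5491, -0.2834, 0.0521]
orientation: [-3.141, -0.0, 1.79]
force: [0.3, -0.7, 1.3]
width: 0.703
t 20.2 p [ 0.5491 -0.2834  0.0521] rpy [-3.141 -0.     1.79 ] width 0.703 F [ 0.3 -0.7  1.3] q7 1.0
shift before turn [ 0.0013 -0.0003 -0.1479] after turn [ 0.0012 -0.0003 -0.1479] turn 0.001
```

View pics/c10.png

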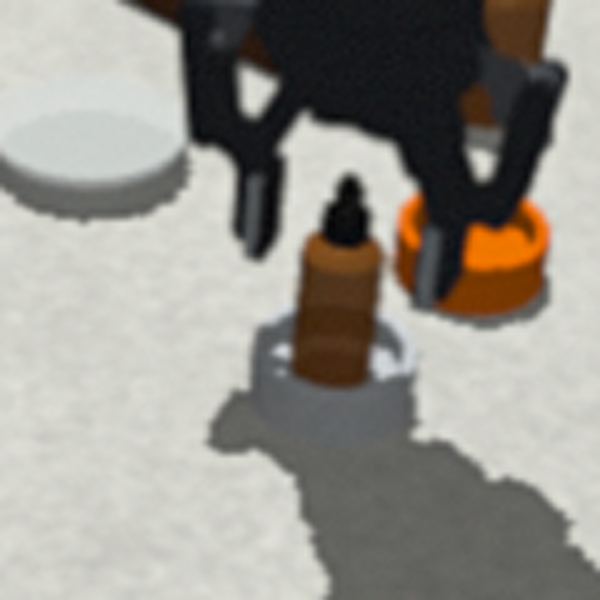

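The bottle stands freely in the holder at (338,310) in the crop, with the fingers clear on both sides. I'll retreat straight up.

```bash
python3 -m inch '[[[0.06,0,0,-0.015,0],[0.06,0,0,-0.025,0],[0.06,0,0,-0.03,0],[0.06,0,0,-0.03,0],[0.06,0,0,-0.03,0],[0.06,0,0,-0.02,0],[0.06,0,0,-0.01,0],[0.06,0,0,0,0],[0.06,0,0,0,0],[0.06,0,0,0,0]]]'
python3 - <<'E'
from h import *
f=eyes.grab_frame("side");t=eyes.grab_frame("top");save(f,"sideF.png")
q=proj(f,[[.5493+r*np.cos(v),-.2835+r*np.sin(v),z] for z,r in((.012,.016),(.068,.016),(.1,.004)) for v in np.linspace(0,6.283,40)])
im=cv2.resize(f["image"][150:270,310:430],None,fx=4,fy=4,interpolation=2)[...,::-1].copy()
for i in range(3): cv2.polylines(im,[np.int32((q[40*i:40*i+40]-[310,150]+.5)*4)],True,(0,255,0),1,cv2.LINE_AA)
b=cv2.resize(t["image"][150:340,120:310],(315,480))[...,::-1]
cv2.imwrite("pics/cF.png",np.hstack([im,cv2.resize(b,(315,315)) if 0 else b]))
for d in spotter.place_of("side","dropper_center")[:2]: print(d["position"],d["confidence"],atz(f,d["position"],.056))
E
```

```text
time: 21.5
eef_pos: [0.549, -0.2833, 0.211]
orientation: [-3.14, -0.001, 1.79]
force: [-0.4, 0.9, 0.6]
width: 0.703
[377.3, 206.6] 0.69 [ 0.54591162 -0.27570342  0.056     ]
```

View pics/cF.png

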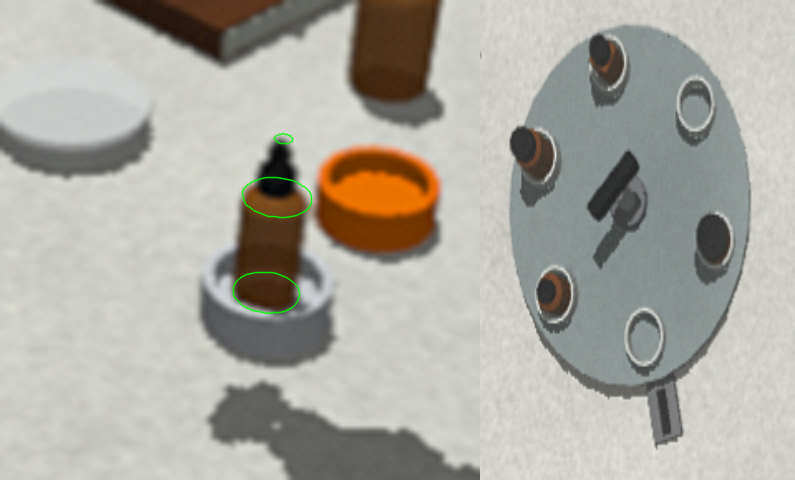

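View pics/sideF.png

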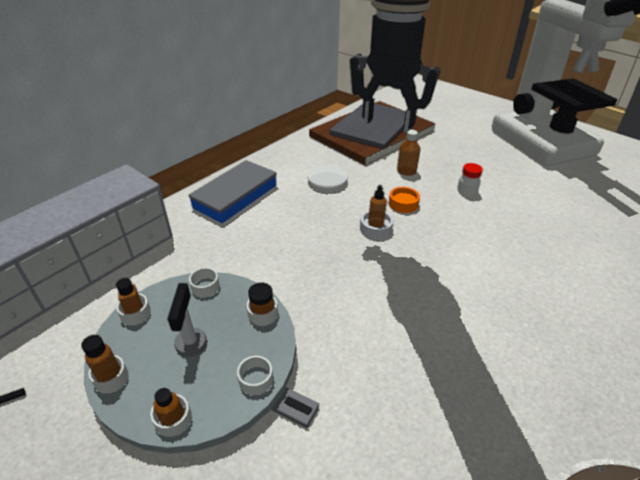

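The bottle stands upright in the grey holder at side (377,212), matching the predicted circles. The empty cup at side (255,376) is still at the tongue, and the arm is clear. I'll hand in.

```bash
python3 -c "
from station import robot; print(robot.sign_off())"
```

```text
the job is handed in; nothing more can be done
None
```

The dropper bottle now stands upright in the grey metal holder, and I handed the job in at about 21.6 s. `sign_off` reports no verdict.

- **Carousel:** I gripped the bar and turned the carousel about 60° in all, with a final 3° correction after looking at an overlay. Then I let go. The dropper's cup sat on the tongue's line to within about 1° in the top view and about 2 mm in the side view.
- **Bottle:** I lifted it clear of its pocket and lowered it into the holder until it touched, at about 10 N. Then I eased off, opened the fingers and retreated straight up.

**Last checks:** the bottle stands in the grey holder, not the orange one, with nothing fallen and the fingers well clear. After the lift, the empty cup was still at the pointer by eye, but I did not measure it again.

**Disagreements:** single network readings of the dropper's position differed from my overlay fits by up to about 10 mm. The last one was about 8 mm off where I set it down, and the two cameras disagreed by a similar amount. I went by the overlays.

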